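# Set the spring-return length stop for the next blade blank and hold it

### The job

The sanding block lies in the way of the length stop: lift it off and lay it in the white tray. Then pinch the stop's black head so that its lock button is squeezed in, draw the arm out until its pointer stands over the marker clip on the scale, and hold it there, button squeezed: a spring pulls it back, so finish while still holding it. Leave the cardboard box, the jar and the hammer alone.

Things in the scene. Friction and masses are not known exactly. Their poses are not given: they have to be found in the camera images.
- gauge: fixed dark steel base plate of the length stop, 8 mm thick, x -50..75, y -205..155 mm. Origin on the bench under the arm's centre line; +y = the way the arm extends, +x across it, away from the robot. On it: aluminium housing (x -25..25, y -205..-85, top z 48), steel keeper beside the head (x 19..31, y -97..-61, z 14..24), flat rule with tick lines every 10 mm (x 44..70)
- stop_arm: telescoping arm with black head 30 (x) x 32 (y) mm, z 13..87 mm. Axes as the gauge's; origin at bench level under the head's centre, at gauge y -60 mm when fully in, up to 170 mm further out. Locked fully in until the button is squeezed; then slides along gauge +y against a return spring (3 N in, 5.6 N out, 0.4 N friction) and springs back if let go
- pinch_point (a point): point to pinch: inside the head on its centre line, 60 mm above the bench, level with the button's axis. Pinch along gauge x: one finger on the flat -x face (15 mm away), the other on the button (face 23 mm away, 18 mm when fully in)
- lock_button (a joint): steel disc button, 20 mm across, on the head's +x face, axis along gauge x through pinch_point; rides with the head. 0 = out, 0.005 m = fully in (towards -x). Spring: 3.6 N to start, 6.6 N fully in. The arm is free while it is in by more than 3.5 mm; a pinch of 10 to 30 N squeezes it fully in
- pointer_tip (a point): tip of the thin steel pointer that rides on the head and reaches out over the rule, 24.5 mm above the bench; fixed to the head at +65 mm x, +10 mm y from stop_arm
- marker_clip: the marker clip, a brass bar 32 mm (x) by 10 mm (y) by 8 mm high with a small steel screw, clamped on the rule and fixed. Origin at the centre of its underside, axes parallel to the gauge's. The pointer passes above it and is at the mark when it has the same y as the clip's centre. It sits 90 to 155 mm of extension out
- sanding_block: loose wooden sanding block, 80 mm (x) by 40 mm (y) by 32 mm high, grey abrasive underneath, about 0.12 kg, lying flat on the base plate across the arm's path, in front of the head. Origin at the centre of its underside, z up
- tray: fixed white open tray, 170 mm (x) by 140 mm (y) by 30 mm high, walls and floor 5 mm, on the bench to the left or the right of the gauge. Origin at the centre of its underside
- roll_box: bystander: cardboard box, 90 x 90 x 85 mm, on the side where the tray is not; origin at the centre of its underside
- wax_jar: bystander: glass jar with steel cap, 60 mm across, 75 mm high, beyond the gauge; origin at the centre of its underside
- hammer: bystander: hammer lying beyond the gauge, handle along its own -x; about 0.3 m long
There are look-alikes about, which are no part of the job. There is more than one size of the tray; the job needs the smallest.

How it is judged:
By the outcome, as a careful person would: the job done as asked, in the order asked, and still so for the second after the job is handed in, while the arm keeps its last pose, push and grip.
It also fails if it takes over 56 s, if anything falls off the work surface, if the arm or the gripper's body presses on something with over 40 N, if the wrist force passes 120 N, or if a joint passes its speed limit or range.

### The arm

A 6-joint arm with a two-finger parallel gripper is mounted at the origin on the work surface. World frame = base frame: x ahead of the robot, y to its left, z up, the work surface at z = 0. Lengths are in m, angles in degrees, forces in N, time in s.
With the tool pointing down it reaches from about 0.4 to 0.825 m from the base axis. Payload 7 kg.
Tool frame: the origin (TCP) lies at the centre of the arm's flange, where the gripper is bolted on; the fingertips stand 178 mm ahead of it and the grasp point (between the pads) lies 159 mm ahead of it (tip_reach is the distance from the TCP to the fingertips, in m); z points along the fingers, y is the line along which they close (so a half turn about z gives the same grasp; the last joint's range is limited). The gripper opens to 88 mm and grips with 3 to 60 N. Pads are 19 mm wide; open, the fingers measure 130 mm over their backs; the gripper's body (78 mm by 193 mm) begins 47 mm behind the grasp point.
Start: joints at [80.735, 20.546, 0.682, 0, -70.136, -16.507], TCP at [0.293, 0.608, 0.405] pointing down, gripper open.
Joint ranges: [-176.03, 176.03], [-82.01, 121.73], [-58.28, 71.71], [-173.87, 95.51], [-174.79, -0.11], [-173.66, 173.66]. Speed limits (degrees/s): [136.94, 136.94, 172.46, 180, 180, 180].

### API

Orientations are given as [roll, pitch, yaw] about the fixed x, y, z axes, in that order (R = Rz(yaw) Ry(pitch) Rx(roll)).
In Python, from plant import * gives the robot as it stands.
- The arm moves only by the shell command python3 -m handwheel 'ROWS'. ROWS is JSON, a list of rows, each a list of 7 numbers: the opening, from -1 (shut) to 1 (fully open), then the shift along the tool's x, y, z as a fraction of full scale, then the turn, a rotation vector about the tool's x, y, z as a fraction of full scale. A call has 1 to 5 rows; each row shifts and turns the commanded pose from where the row before left it, along the tool's axes as they then stand; what a row does not reach is not made up. Full scale, the value 1, is 0.025 m for a shift and 6 degrees for a turn. A row lasts 1/8 s, in which the tool goes at most 62.5 mm and 10.7 degrees, less where a joint would pass 70% of its speed; a pose out of reach is approached as far as the arm can. A call with a number of a shift or a turn outside -1 to 1 is refused whole. A call with a gripper value outside its range is refused whole. The fingers move at their own pace and stop on an object; the grip force is fixed at half the most. Time passes only in rows, so rows that do not move let the fingers close. It gives the time, the measured TCP pose, the force, the opening and the grip force at its end, in the units of the state.
- get_obs(): the state, without advancing time (a new reading comes with each control period).
- snapshot(name): name is "scene" or "top" or "wrist"; returns a dict with "color" (384x512x3 uint8, red, green, blue), "fx", "fy", "cx", "cy" (pixels), "k1" (the pictures are not rectified: a ray, as slopes to the right and down, at radius r is drawn at 1 + k1 r^2 times it, then the intrinsics apply), "R" (3x3) and "t" (3): a world point X has camera coordinates R X + t; the wrist camera has in their place "tool_from_camera" (4x4, takes a point from camera to tool coordinates, whose origin is the TCP and whose axes are the flange's). Camera axes: x right, y down, z forward; pixel columns grow to the right and rows downward; lengths in m; the calibration is good to about 2 mm. A picture is of the moment at which its call begins: read the wrist's pose just before it. There is no depth.
- close_job(): hands the job in; it is judged then, once.
The state is a dict: "clock": time; "joint_pos": joint angles; "qvel": joint speeds; "tau": joint torques, N m; "tool_pos": TCP position; "orientation": TCP orientation; "force": force on the tool from outside, world axes, zero at the start; "moment": the same for the moment, N m; "opening": finger opening in m; "gripper_force": force on a finger pad.
Only numpy, scipy, OpenCV 4.12 (cv2) and the standard library are available. Lean on these libraries where they do the work, as an engineer would, in place of code of your own. Each camera call takes 0.05 s, during which the arm holds its last target. There are 200 camera calls.

## Working session

There is one attempt and no reset: what is moved stays moved. The work goes in short steps, Python scripts to look and compute and a shell command to move; the robot and the scene stay as the last step left them, time stands still between calls to the robot, and variables do not carry over. Pictures are saved under pics/ and viewed, at most 10 in all, crops included, and the job is handed in when it is done.

```bash
mkdir -p pics; ls; cat > h.py <<'E'
from plant import *
import numpy as np, cv2
from scipy.spatial.transform import Rotation as Ro
def save(n,f):
    o=get_obs(); s=snapshot(n); cv2.imwrite(f'pics/{f}.png',s['color'][:,:,::-1])
    if n=='wrist':
        T=np.array(s['tool_from_camera']); Rt=Ro.from_euler('xyz',o['orientation'],degrees=True).as_matrix()
        Rc=Rt@T[:3,:3]; c=Rt@T[:3,3]+np.array(o['tool_pos'])
        s['R']=Rc.T; s['t']=-Rc.T@c
    s={k:(np.array(v) if k in('R','t','color') else v) for k,v in s.items()}
    np.savez(f'pics/{f}.npz',**s); return s
def load(f): return dict(np.load(f'pics/{f}.npz'))
def ray(s,uv):
    K=np.array([[s['fx'],0,s['cx']],[0,s['fy'],s['cy']],[0,0,1.]],float)
    d=((np.array(uv,float)-[s['cx'],s['cy']])/[s['fx'],s['fy']])
    p=d.copy()
    for _ in range(20): p=d/(1+float(s['k1'])*(p@p))
    return -s['R'].T@s['t'], s['R'].T@np.array([p[0],p[1],1])
def onz(s,uv,z):
    c,d=ray(s,uv); return c+d*(z-c[2])/d[2]
def proj(s,X):
    x=s['R']@np.array(X,float)+s['t']; p=x[:2]/x[2]; p=p*(1+float(s['k1'])*(p@p))
    return p*[s['fx'],s['fy']]+[s['cx'],s['cy']]
E
python3 - <<'E'
from h import *
print(get_obs())
a=save('top','top1');b=save('scene','sc1');w=save('wrist','w1')
cv2.imwrite('pics/all.png',np.hstack([cv2.resize(x['color'][:,:,::-1],(400,300)) for x in(b,w)]))
for s in(a,b,w): print(s['R'].round(3).tolist(),(-s['R'].T@s['t']).round(3),s['fx'],s['k1'])
E
```

```text
pics
{'clock': 0.0, 'joint_pos': array([ 8.07338007e+01,  2.05919353e+01,  6.35680169e-01, -1.78223560e-02,
       -7.01361666e+01, -1.65078004e+01]), 'qvel': array([0.00862537, 0.13403833, 0.02861624, 0.08538307, 0.02531012,
       0.01891888]), 'tau': array([-3.52921438e-05, -5.82721317e+01,  2.93046409e+01,  6.99689627e+00,
        6.71296104e-03, -1.71416482e-04]), 'tool_pos': array([0.29342175, 0.60769081, 0.40373851]), 'orientation': array([ 1.79906627e+02, -1.01998075e-02, -2.57800608e+01]), 'force': array([-0.50474781, -0.18996388, -1.41289353]), 'moment': array([0.03770402, 0.00533042, 0.04451788]), 'gripper_force': 0.0, 'opening': 0.08762628908750686}
[[0.067, -0.998, 0.006], [-0.972, -0.066, -0.227], [0.227, 0.009, -0.974]] [ 0.214 -0.162  1.264] 403.6631121044399 0.013668011209751973
[[-0.049, 0.999, 0.008], [0.767, 0.043, -0.64], [-0.64, -0.025, -0.768]] [ 1.397 -0.091  1.153] 473.1134045618791 -0.1357917389588895
[[-0.435, -0.9, 0.001], [-0.862, 0.417, 0.286], [-0.258, 0.124, -0.958]] [0.363 0.574 0.385] 308.2734491170751 0.019934508966360558
```

View pics/top1.png

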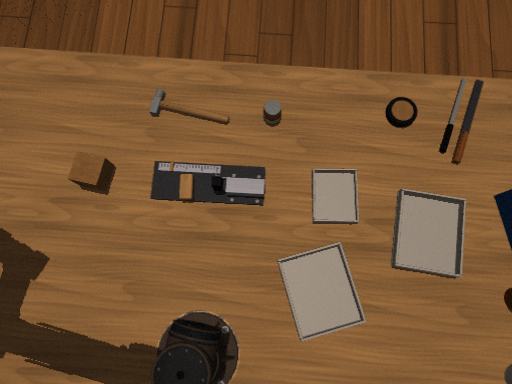

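View pics/all.png

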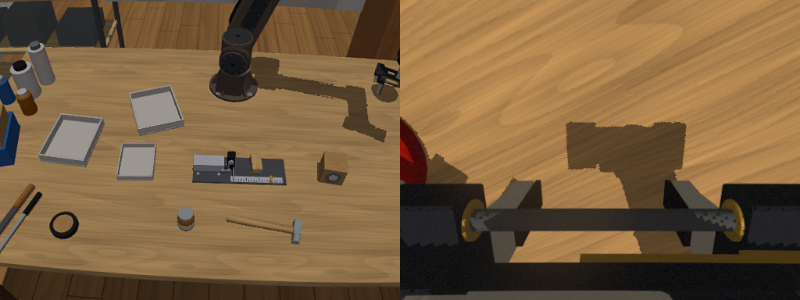

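The top view shows the gauge plate at about (152..266, 162..206), the wooden block at (186,187), the head at (217,184), the smallest tray at (335,196), the box on the left at (92,172), the jar at (272,112) and the hammer above at (190,108). The scene view agrees. The wrist view shows only bare bench.

```bash
python3 - <<'E'
from h import *
a=load('top1');b=load('sc1')
for n,pts,z in(('plate',[(152,162),(266,166),(265,206),(151,202)],.008),('block',[(181,174),(193,174),(193,201),(180,201)],.04),('tray',[(312,170),(356,170),(358,223),(313,223)],.03),('big',[(279,261),(340,243),(364,323),(301,339)],.03),('box',[(77,152)],.085)):
    P=np.array([onz(a,p,z)[:2] for p in pts]);print(n,P.round(3).tolist(),P.mean(0).round(3),np.linalg.norm(P-np.roll(P,-1,0),axis=1).round(3))
c=a['color'][:,:,::-1][150:220,140:370];c2=b['color'][:,:,::-1][180:245,235:450]
o=np.zeros((520,800,3),np.uint8)
x=cv2.resize(c,(800,243),interpolation=cv2.INTER_CUBIC);o[:243]=x
x=cv2.resize(c2,(800,242),interpolation=cv2.INTER_CUBIC);o[260:502]=x
cv2.imwrite('pics/z.png',o)
E
```

```text
plate [[0.571, 0.204], [0.583, -0.165], [0.451, -0.17], [0.439, 0.191]] [0.511 0.015] [0.369 0.132 0.361 0.132]
block [[0.529, 0.1], [0.531, 0.062], [0.446, 0.053], [0.443, 0.093]] [0.487 0.077] [0.038 0.086 0.04  0.086]
tray [[0.573, -0.311], [0.583, -0.451], [0.413, -0.459], [0.404, -0.321]] [ 0.493 -0.385] [0.14  0.169 0.139 0.169]
big [[0.282, -0.223], [0.348, -0.405], [0.121, -0.479], [0.065, -0.298]] [ 0.204 -0.351] [0.194 0.239 0.19  0.23 ]
box [[0.565, 0.413]] [0.565 0.413] [0.]
```

View pics/z.png

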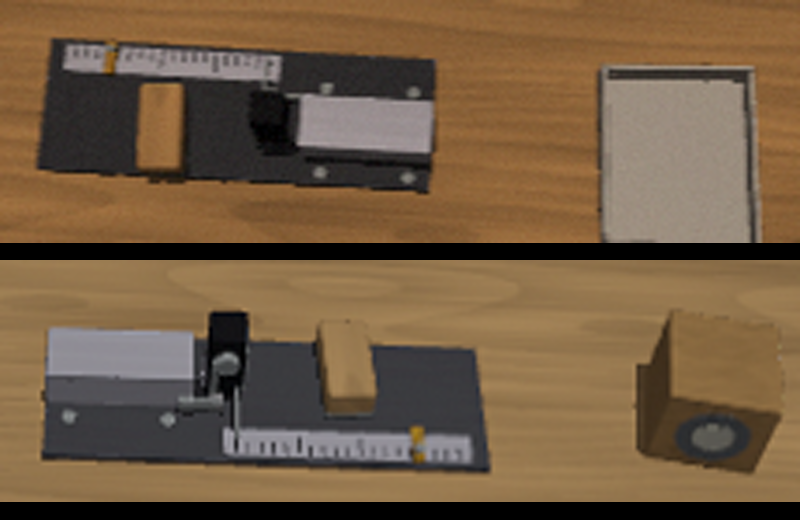

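```bash
python3 -m handwheel '[[1,0,1,0,0,0,-1],[1,0,1,0,0,0,-1],[1,0,1,0,0,0,-1],[1,0,1,0,0,0,-1],[1,0,1,0,0,0,-1]]'
python3 -m handwheel '[[1,0.55,1,0,0,0,0],[1,0.55,1,0,0,0,0],[1,0.55,1,0,0,0,0],[1,0.55,1,0,0,0,0],[1,0.55,1,0,0,0,0]]'
python3 -m handwheel '[[1,0.55,1,0,0,0,0],[1,0.55,1,0,0,0,0],[1,0.55,1,0,0,0,0],[1,0.55,1,0,0,0,0],[1,0.55,1,0,0,0,0]]'
```

```text
clock: 0.78
tool_pos: [0.2638, 0.4868, 0.4044]
orientation: [180.0, 0.0, 4.4]
force: [0.5, -0.1, 0.1]
opening: 0.0876
gripper_force: 0.0
clock: 1.4
tool_pos: [0.3429, 0.3669, 0.4046]
orientation: [180.0, -0.0, 4.1]
force: [-0.5, 0.0, 0.4]
opening: 0.0879
gripper_force: 0.0
clock: 2.02
tool_pos: [0.4205, 0.2471, 0.4046]
orientation: [180.0, -0.0, 4.1]
force: [0.6, -0.6, 0.4]
opening: 0.0877
gripper_force: 0.0
```

```bash
python3 -m handwheel '[[1,0.31,1,0.3,0,0,0],[1,0.31,1,0.3,0,0,0],[1,0.31,1,0.3,0,0,0],[1,0.31,1,0.3,0,0,0],[1,0.31,1,0.3,0,0,0]]'
python3 -m handwheel '[[1,0.31,1,0.3,0,0,0],[1,0.31,1,0.3,0,0,0],[1,0,0,0,0,0,0]]'
python3 -c "
from h import *
save('wrist','w2')"
```

```text
clock: 2.65
tool_pos: [0.468, 0.1252, 0.3669]
orientation: [180.0, 0.0, 4.1]
force: [1.0, -0.6, 0.4]
opening: 0.0875
gripper_force: 0.0
clock: 3.02
tool_pos: [0.4869, 0.0761, 0.3514]
orientation: [180.0, 0.1, 4.0]
force: [0.8, -0.2, -0.2]
opening: 0.0879
gripper_force: 0.0
```

View pics/w2.png

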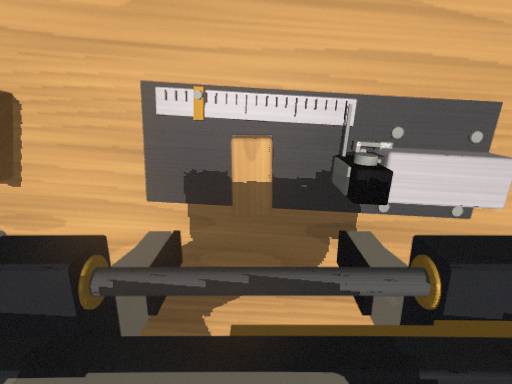

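The wrist view shows the block's top with far corners at (232,137) and (272,136) and a near end around row 215. The brass clip is centred near (199,103), the plate corners are (141,81), (500,102), (471,220) and (146,202), and the pointer is at about (349,100).

```bash
python3 - <<'E'
from h import *
w=load('w2')
for n,pts,z in(('plate',[(141,81),(500,102),(471,220),(146,202)],.008),('block',[(232,137.5),(272,136.5),(272,215),(232,215)],.04),('clip',[(194,88),(204,87),(204,119),(194,119)],.018),('ptr',[(350,101)],.0245)):
    P=np.array([onz(w,p,z)[:2] for p in pts]);print(n,P.round(4).tolist(),P.mean(0).round(4),np.linalg.norm(P-np.roll(P,-1,0),axis=1).round(3))
a=load('top1')
for X in [(.487,.077,.04),(.4985,.04,.008)]: print(proj(w,X),proj(a,X))
E
```

```text
plate [[0.5753, 0.1989], [0.5793, -0.1573], [0.4537, -0.1626], [0.4498, 0.1989]] [0.5145 0.0195] [0.356 0.126 0.362 0.125]
block [[0.5305, 0.1049], [0.534, 0.0676], [0.456, 0.0613], [0.4532, 0.1015]] [0.4934 0.0838] [0.037 0.078 0.04  0.077]
clip [[0.5723, 0.145], [0.5739, 0.1355], [0.544, 0.135], [0.5433, 0.1449]] [0.5584 0.1401] [0.01  0.03  0.01  0.029]
ptr [[0.5706, -0.0045]] [ 0.5706 -0.0045] [0.]
[258.55869795 184.28275345] [186.733359   187.46290908]
[293.8447725  168.55012246] [200.38460071 187.0392029 ]
```

```bash
python3 -m handwheel '[[1,0.26,-0.32,0,0,0,0],[1,0,0,1,0,0,0],[1,0,0,1,0,0,0],[1,0,0,1,0,0,0],[1,0,0,1,0,0,0]]'
python3 -m handwheel '[[1,0,0,1,0,0,0],[1,0,0,0.93,0,0,0],[1,0,0,0,0,0,0],[-1,0,0,0,0,0,0],[-1,0,0,0,0,0,0]]'
python3 -m handwheel '[[-1,0,0,0,0,0,0],[-1,0,0,0,0,0,0],[-1,0,0,0,0,0,0],[-1,0,0,0,0,0,0]]'
```

```text
clock: 3.7
tool_pos: [0.4929, 0.0878, 0.2518]
orientation: [-180.0, -0.1, 4.3]
force: [-0.9, 0.3, -0.8]
opening: 0.0879
gripper_force: 0.0
clock: 4.32
tool_pos: [0.493, 0.087, 0.205]
orientation: [-180.0, -0.1, 4.3]
force: [0.5, 0.0, 0.1]
opening: 0.0731
gripper_force: 0.0
clock: 4.82
tool_pos: [0.4925, 0.0864, 0.204]
orientation: [180.0, 0.0, 4.2]
force: [-0.3, -0.1, 2.4]
opening: 0.04
gripper_force: 30.0
```

```bash
python3 -m handwheel '[[-1,0,0,-0.5,0,0,0],[-1,0,0,-1,0,0,0],[-1,0,0,-1,0,0,0],[-1,0,0,-1,0,0,0],[-1,0,0,-1,0,0,0]]'
python3 -m handwheel '[[-1,-0.07,1,-0.5,0,0,0],[-1,-0.07,1,0,0,0,0],[-1,-0.07,1,0,0,0,0],[-1,-0.07,1,0,0,0,0],[-1,-0.07,1,0,0,0,0]]'
python3 -m handwheel '[[-1,-0.07,1,0,0,0,0],[-1,-0.07,1,0,0,0,0],[-1,-0.07,1,0,0,0,0],[-1,-0.07,1,0,0,0,0],[-1,-0.07,1,0,0,0,0]]'
python3 -m handwheel '[[-1,-0.07,1,0,0,0,0],[-1,-0.07,1,0,0,0,0],[-1,-0.07,1,0,0,0,0],[-1,-0.07,1,0,0,0,0],[-1,-0.07,1,0,0,0,0]]'
python3 -m handwheel '[[-1,-0.07,1,0,0,0,0],[-1,-0.07,1,0,0,0,0],[-1,-0.07,1,0,0,0,0],[-1,-0.07,1,0,0,0,0],[-1,0,0,0,0,0,0]]'
python3 -c "
from h import *
save('wrist','w3')"
```

```text
clock: 5.45
tool_pos: [0.4923, 0.0864, 0.318]
orientation: [-180.0, -0.0, 4.2]
force: [-0.2, 0.1, -1.8]
opening: 0.0395
gripper_force: 30.0
clock: 6.08
tool_pos: [0.4927, -0.0396, 0.3296]
orientation: [-180.0, -0.0, 4.2]
force: [1.3, 0.2, -1.3]
opening: 0.0398
gripper_force: 30.0
clock: 6.7
tool_pos: [0.4932, -0.1649, 0.3296]
orientation: [-180.0, -0.0, 4.2]
force: [-0.3, 0.4, -1.0]
opening: 0.0396
gripper_force: 30.0
clock: 7.32
tool_pos: [0.4938, -0.2902, 0.3296]
orientation: [-180.0, -0.0, 4.2]
force: [0.4, -0.5, -0.7]
opening: 0.0398
gripper_force: 30.0
clock: 7.95
tool_pos: [0.494, -0.3909, 0.3291]
orientation: [-180.0, 0.0, 4.1]
force: [-0.8, 0.4, -1.6]
opening: 0.0398
gripper_force: 30.0
```

View pics/w3.png

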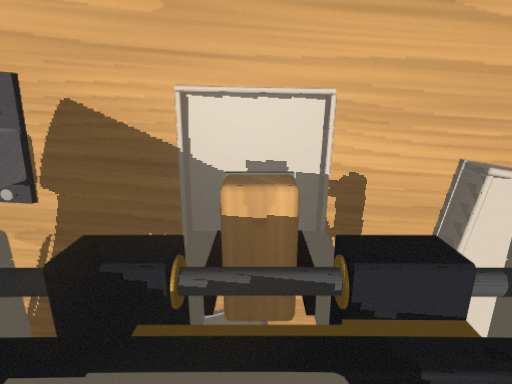

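The block is held squarely, at cols 222–298, over the tray (cols 176–336). I'll lower it and open only partly so the fingers clear the tray walls.

```bash
python3 -m handwheel '[[-1,0,0,1,0,0,0],[-1,0,0,1,0,0,0],[-1,0,0,1,0,0,0],[-1,0,0,1,0,0,0],[-1,0,0,0.5,0,0,0]]'
python3 -m handwheel '[[-1,0,0,0.35,0,0,0],[-1,0,0,0.2,0,0,0],[-1,0,0,0,0,0,0],[-1,0,0,0,0,0,0]]'
python3 -m handwheel '[[0.2,0,0,0,0,0,0],[0.2,0,0,0,0,0,0],[0.2,0,0,0,0,0,0]]'
```

```text
clock: 8.62
tool_pos: [0.4941, -0.3888, 0.2155]
orientation: [-179.9, 0.1, 4.3]
force: [0.0, 1.3, -0.9]
opening: 0.0396
gripper_force: 30.0
clock: 9.12
tool_pos: [0.4946, -0.3898, 0.2033]
orientation: [180.0, -0.0, 4.2]
force: [-0.1, -0.2, -1.6]
opening: 0.0396
gripper_force: 30.0
clock: 9.5
tool_pos: [0.4945, -0.3897, 0.2029]
orientation: [180.0, -0.0, 4.2]
force: [0.8, -0.2, 0.0]
opening: 0.0525
gripper_force: 0.0
```

```bash
python3 -m handwheel '[[0.2,0,0,-1,0,0,0],[0.2,0,0,-1,0,0,0],[1,0,0,-1,0,0,0],[1,0,0,-1,0,0,0],[1,0,0,-1,0,0,1]]'
python3 -m handwheel '[[1,0,0,-1,0,0,1],[1,0,0,0,0,0,1],[1,0,0,0,0,0,1],[1,0,0,0,0,0,1],[1,0,0,0,0,0,1]]'
python3 -m handwheel '[[1,0,0,0,0,0,1],[1,0,0,0,0,0,1],[1,0,0,0,0,0,1],[1,0,0,0,0,0,1],[1,0,0,0,0,0,1]]'
python3 -m handwheel '[[1,0,0,0,0,0,1],[1,0,0,0,0,0,1],[1,0,0,0,0,0,1],[1,0,0,0,0,0,1],[1,-1,0,0,0,0,0.55]]'
python3 -m handwheel '[[1,-1,0,0,0,0,0],[1,-1,0,0,0,0,0],[1,-1,0,0,0,0,0],[1,-1,0,0,0,0,0],[1,-1,0,0,0,0,0]]'
python3 -m handwheel '[[1,-1,0,0,0,0,0],[1,-1,0,0,0,0,0],[1,-1,0,0,0,0,0],[1,-1,0,0,0,0,0],[1,-1,0,0,0,0,0]]'
python3 -m handwheel '[[1,0,0,0,0,0,0]]'
python3 -c "
from h import *
save('wrist','w4');save('top','top2')"
```

```text
clock: 10.12
tool_pos: [0.4943, -0.3896, 0.3286]
orientation: [180.0, -0.0, -1.9]
force: [0.3, -0.4, -0.9]
opening: 0.0771
gripper_force: 0.0
clock: 10.75
tool_pos: [0.4943, -0.3896, 0.3527]
orientation: [-180.0, -0.0, -32.0]
force: [-0.3, 0.8, -0.9]
opening: 0.0876
gripper_force: 0.0
clock: 11.38
tool_pos: [0.4943, -0.3896, 0.3527]
orientation: [-180.0, 0.0, -62.0]
force: [-0.2, 0.4, -0.4]
opening: 0.0879
gripper_force: 0.0
clock: 12.0
tool_pos: [0.4925, -0.3653, 0.3523]
orientation: [180.0, -0.0, -89.3]
force: [-0.5, 0.2, 0.3]
opening: 0.0878
gripper_force: 0.0
clock: 12.62
tool_pos: [0.4904, -0.2389, 0.3528]
orientation: [-180.0, -0.0, -89.1]
force: [0.7, -0.3, -0.2]
opening: 0.0873
gripper_force: 0.0
clock: 13.25
tool_pos: [0.4883, -0.114, 0.3528]
orientation: [-180.0, 0.0, -89.1]
force: [0.3, -0.1, -0.7]
opening: 0.0877
gripper_force: 0.0
clock: 13.38
tool_pos: [0.4884, -0.1137, 0.353]
orientation: [-180.0, 0.0, -89.0]
force: [0.4, -0.3, -0.4]
opening: 0.0876
gripper_force: 0.0
```

View pics/w4.png

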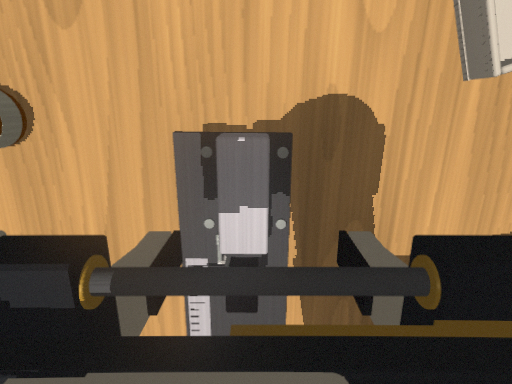

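The wrist view now shows the housing top, with cols 218–268 and its front edge at row 254. The plate's far corners are (174,133) and (293,133), and the head lies just behind the gripper bar.

```bash
python3 - <<'E'
from h import *
w=load('w4')
for n,pts,z in(('house',[(218,136),(269,136),(268,254),(219,254)],.048),('plate',[(174,133),(293,133)],.008)):
    P=np.array([onz(w,p,z)[:2] for p in pts]);print(n,P.round(4).tolist(),P.mean(0).round(4),np.linalg.norm(P-np.roll(P,-1,0),axis=1).round(3))
a=load('top2')['color'][:,:,::-1]; cv2.imwrite('pics/z2.png',cv2.resize(a[140:240,130:380],(800,320)))
E
```

```text
house [[0.5271, -0.1604], [0.4804, -0.1613], [0.4782, -0.0417], [0.5285, -0.0409]] [ 0.5036 -0.1011] [0.047 0.12  0.05  0.12 ]
plate [[0.5779, -0.1584], [0.4543, -0.1606]] [ 0.5161 -0.1595] [0.124 0.124]
```

View pics/z2.png

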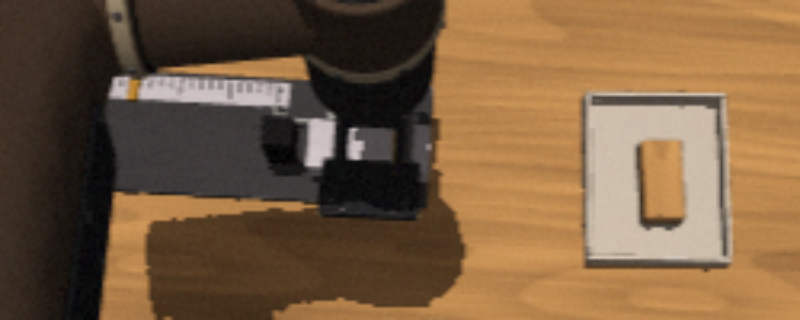

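The block lies flat inside the small tray. The housing and plate put the head's centre at about (0.5035, -0.016), so I'll go over it and down.

```bash
python3 -m handwheel '[[1,-0.97,-0.18,0,0,0,0],[1,-0.97,-0.18,0,0,0,0],[1,-0.97,-0.18,0,0,0,0],[1,-0.97,-0.18,0,0,0,0],[1,0,0,0.5,0,0,0]]'
python3 -m handwheel '[[1,0,0,1,0,0,0],[1,0,0,1,0,0,0],[1,0,0,0,0,0,0]]'
python3 -c "
from h import *
save('wrist','w5');save('scene','sc5')
a=load('w5')['color'][:,:,::-1];b=load('sc5')['color'][:,:,::-1]
cv2.imwrite('pics/z5.png',np.hstack([cv2.resize(a,(400,300)),cv2.resize(b[150:270,230:390],(400,300))]))"
```

```text
clock: 14.1
tool_pos: [0.5056, -0.017, 0.3406]
orientation: [-179.9, 0.0, -89.0]
force: [-0.4, -1.2, -0.2]
opening: 0.0875
gripper_force: 0.0
clock: 14.48
tool_pos: [0.504, -0.0187, 0.2881]
orientation: [179.7, -0.1, -89.1]
force: [-0.9, 1.0, 0.4]
opening: 0.0877
gripper_force: 0.0
```

View pics/z5.png

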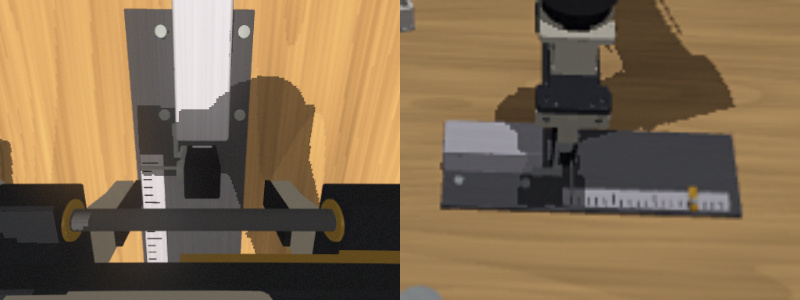

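The head, at cols 185–220, is centred between the fingers, so I'll go down and pinch.

```bash
python3 -m handwheel '[[1,-0.05,0,1,0,0,0],[1,0,0,1,0,0,0],[1,0,0,0.75,0,0,0],[1,0,0,0,0,0,0]]'
python3 -m handwheel '[[-1,0,0,0,0,0,0],[-1,0,0,0,0,0,0],[-1,0,0,0,0,0,0],[-1,0,0,0,0,0,0],[-1,0,0,0,0,0,0]]'
python3 -m handwheel '[[-1,0,0,0,0,0,0],[-1,0,0,0,0,0,0]]'
```

```text
clock: 15.08
tool_pos: [0.5049, -0.0165, 0.2213]
orientation: [179.9, -0.0, -89.1]
force: [-0.2, -0.3, 0.4]
opening: 0.0877
gripper_force: 0.0
clock: 15.7
tool_pos: [0.5049, -0.0162, 0.2215]
orientation: [-180.0, 0.0, -89.1]
force: [-0.6, -0.0, 0.5]
opening: 0.0429
gripper_force: 1.2
clock: 15.95
tool_pos: [0.5046, -0.0161, 0.2217]
orientation: [180.0, 0.0, -89.1]
force: [-3.6, 1.1, 4.9]
opening: 0.0315
gripper_force: 30.0
```

```bash
python3 -m handwheel '[[-1,0,0,0,0,0,0],[-1,-0.2,0,0,0,0,0],[-1,-0.2,0,0,0,0,0],[-1,-0.2,0,0,0,0,0],[-1,0,0,0,0,0,0]]'
```

```text
clock: 16.58
tool_pos: [0.5044, -0.0011, 0.2216]
orientation: [180.0, -0.0, -89.1]
force: [-3.0, -2.2, 6.0]
opening: 0.0314
gripper_force: 30.0
```

The arm is unlocked: it moved 15 mm against roughly the spring force alone. I'll draw it out and then look.

```bash
python3 -m handwheel '[[-1,-0.5,0,0,0,0,0],[-1,-0.5,0,0,0,0,0],[-1,-0.5,0,0,0,0,0],[-1,-0.5,0,0,0,0,0],[-1,-0.5,0,0,0,0,0]]'
python3 -m handwheel '[[-1,-0.5,0,0,0,0,0],[-1,-0.5,0,0,0,0,0],[-1,-0.5,0,0,0,0,0],[-1,-0.5,0,0,0,0,0],[-1,0,0,0,0,0,0]]'
python3 -c "
from h import *
save('wrist','w6');save('scene','sc6');save('top','top6')
a=load('w6')['color'][:,:,::-1];b=load('sc6')['color'][:,:,::-1]
cv2.imwrite('pics/z6.png',np.hstack([cv2.resize(a,(400,300)),cv2.resize(b[190:250,300:380],(400,300),interpolation=cv2.INTER_NEAREST)]))"
```

```text
clock: 17.2
tool_pos: [0.5036, 0.0615, 0.2216]
orientation: [-180.0, -0.0, -89.1]
force: [-1.0, -4.4, 5.8]
opening: 0.0316
gripper_force: 30.0
clock: 17.82
tool_pos: [0.503, 0.1119, 0.2217]
orientation: [-180.0, -0.0, -89.0]
force: [-0.2, -4.7, 4.9]
opening: 0.0318
gripper_force: 30.0
```

View pics/z6.png

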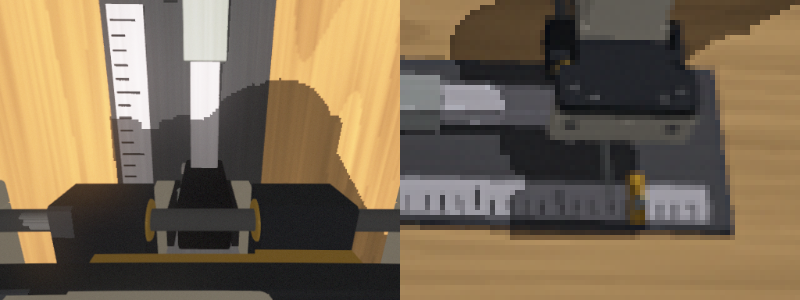

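The left crop (wrist) shows the head held between the fingers with the arm drawn out. The right crop (scene) shows the pointer at about scene column 341, just short of the brass clip at column 347. I'll measure what remains at sub-pixel level.

```bash
python3 - <<'E'
from h import *
w=load('w2');C=w['color'].astype(int)
for r in range(100,122,3): print(r,C[r,340:360].mean(1).round().astype(int))
for f in('w2','sc1','sc6','top1'):
    s=load(f);hsv=cv2.cvtColor(s['color'],cv2.COLOR_RGB2HSV)
    m=cv2.inRange(hsv,(12,170,60),(30,255,255))
    p=proj(s,(.5584,.1401,.018)).round().astype(int)
    M=np.zeros_like(m);h=18 if f=='w2' else 8;M[p[1]-h:p[1]+h,p[0]-h:p[0]+h]=1
    v,u=np.nonzero(m*M);print(f,len(u),u.mean(),v.mean(),u.min(),u.max(),v.min(),v.max(),onz(s,(u.mean(),v.mean()),.017).round(4))
s=load('sc6')
for r in range(215,229): print(r,s['color'][r,334:354].astype(int).mean(1).round().astype(int))
E
```

```text
100 [217 215 216 216 216 216 184 193 216 215 217 216 215 216 216 216 184  96
  81  81]
103 [213 211 212 213 211 164  46 182 203 191 201 202 207 208 211 209 122  82
  79  80]
106 [217 216 218 218 216 117  44 107 138 144 169 168 195 211 212 204  96  81
  82  80]
109 [207 208 207 210 204  41  85 205  85 168 168 169 202 204 207 141  89  82
  82  79]
112 [211 212 214 209 157  37 107 169 128 168 168 183 212 210 209 109  83  82
  82  80]
115 [214 213 213 207  76  73 136 111 151 167 170 199 209 210 172  85  77  80
  80  82]
118 [217 216 215 173  38  98 178 102 167 166 180 215 216 215 114  84  79  81
  83  78]
121 [213 210 212 207 103 105 139 144 167 167 191 210 210 178  81  78  80  81
  80  82]
w2 216 198.1435185185185 106.13888888888889 194 203 87 119 [0.5558 0.1411 0.017 ]
sc1 14 346.7857142857143 228.92857142857142 346 348 225 233 [0.5622 0.1403 0.017 ]
sc6 12 346.8333333333333 228.66666666666666 346 348 225 234 [0.5612 0.1405 0.017 ]
top1 16 171.625 166.8125 170 173 162 170 [0.5565 0.137  0.017 ]
215 [48 68 82 81 82 82 82 82 82 81 82 81 82 82 82 83 82 84 78 58]
216 [83 83 83 83 82 84 82 
[... 215 characters left out ...]
 64 66 65 66 65 65 65]
220 [31 32 31 33 32 32 51 61 29 32 32 31 28 49 67 67 66 66 67 67]
221 [32 32 32 33 32 30 48 62 31 33 32 32 31 50 68 67 65 66 66 66]
222 [32 32 32 33 31 31 47 62 38 31 33 32 29 51 68 66 66 66 66 66]
223 [34 32 32 32 33 31 46 61 39 32 32 32 30 48 66 66 66 66 66 65]
224 [31 31 31 31 32 32 43 57 45 32 31 35 51 73 77 65 65 66 66 66]
225 [ 33  33  33  34  32  32  40  55  44  29  32  45  86 112  97  64  63  62
  63  63]
226 [ 54  55  55  54  55  52  50  56  52  48  47  51  78 104  96  79  87  88
  91  91]
227 [ 86  86  86  86  86  86  83  75  77  87  83  69  50  82 111 128 142 145
 147 147]
228 [ 85  84  84  85  85  84  82  73  75  85  83  69  51  78 121 152 161 160
 160 159]
```

```bash
python3 - <<'E'
from h import *
w=load('w2');s=load('sc6');s1=load('sc1')
print(onz(w,(350,106),.0245),onz(w,(349.5,115),.0245))
print(onz(s,(341.1,224),.0245),onz(s,(341.1,226),.0245))
for r in range(224,236): print(r,s1['color'][r,285:302].astype(int).mean(1).round().astype(int))
print(proj(s1,(.57,-.0045,.0245)), proj(s,(.568,.1405,.0245)),proj(s,(.568,.1235,.0245)))
E
```

```text
[ 0.56606791 -0.00517655  0.0245    ] [ 0.55779054 -0.00599806  0.0245    ]
[0.55034986 0.12293058 0.0245    ] [0.55776664 0.12248016 0.0245    ]
224 [ 60  60  60  60  60  60  60  60  59  57  68  68  23 113  77  58  63]
225 [ 61  61  60  60  60  61  61  60  59  57 130 128  68 101 113 100 113]
226 [ 60  61  60  60  60  60  59  59  58  55 156 152 154  91 139 152 150]
227 [ 60  60  60  60  60  60  59  61  58  54 154 149 152  85 127 149 148]
228 [ 60  60  60  60  61  61  61  60  58  54 152 147 149  44 151 147 143]
229 [ 60  61  60  61  60  60  61  61  60  56 149 146 149  30 150 145 113]
230 [ 61  60  60  59  61  60  60  60  59  55 131 150 150  44 152 148 114]
231 [ 60  61  60  60  61  61  60  59  59  57 120 149 148  87 150 146 117]
232 [ 60  60  60  60  60  60  61  62  61  58  58  89 105 111 110 110 110]
233 [48 50 52 48 49 61 63 62 65 65 65 54 54 53 55 54 54]
234 [48 48 48 50 51 40 41 44 43 44 43 43 44 34 36 36 36]
235 [120 120 121 121 122  97 102 103 103 103 103 104 104  83  86  87  87]
[298.44920856 227.54144398] [347.36746308 229.03811519] [341.65154828 228.80381722]
```

```bash
python3 -m handwheel '[[-1,-0.35,0,0,0,0,0],[-1,-0.35,0,0,0,0,0],[-1,0,0,0,0,0,0],[-1,0,0,0,0,0,0]]'
python3 -c "
from h import *
save('scene','sc7');save('top','top7');s=load('sc7')
for r in range(219,229): print(r,s['color'][r,338:354].astype(int).mean(1).round().astype(int))
b=s['color'][:,:,::-1];a=load('top7')['color'][:,:,::-1]
cv2.imwrite('pics/z7.png',np.hstack([cv2.resize(b[195:240,320:380],(400,300),interpolation=cv2.INTER_NEAREST),cv2.resize(a[130:250,140:380],(400,300))]))"
```

```text
clock: 18.48
tool_pos: [0.5028, 0.1287, 0.2217]
orientation: [-180.0, -0.0, -89.1]
force: [1.3, -4.7, 5.3]
opening: 0.0316
gripper_force: 30.0
219 [30 30 30 30 31 31 28 39 51 44 29 31 30 28 52 66]
220 [33 31 33 32 33 31 31 38 56 52 31 31 31 30 53 68]
221 [32 33 32 32 32 33 32 38 56 53 31 32 31 32 50 65]
222 [31 31 31 31 32 31 34 33 54 58 30 32 33 30 30 52]
223 [32 32 32 32 33 32 32 34 54 58 33 31 32 31 30 52]
224 [32 32 34 33 32 31 32 35 55 61 40 32 30 37 40 56]
225 [34 34 31 30 31 30 32 46 65 66 52 32 34 55 66 65]
226 [55 52 46 48 48 48 48 52 63 64 54 42 71 92 92 91]
227 [ 86  85  85  86  86  86  83  70  59  62  60  66 106 141 149 147]
228 [ 84  84  84  84  84  84  82  69  58  63  65  77  81 124 157 161]
```

View pics/z7.png

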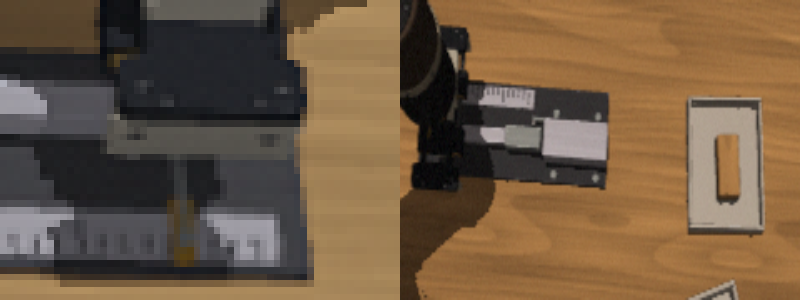

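The left crop shows the pointer standing over the brass clip, and the right crop shows the block in the tray. About 0.7 mm remains, so I'll trim that, let it settle and hand in.

```bash
python3 -m handwheel '[[-1,-0.03,0,0,0,0,0],[-1,0,0,0,0,0,0],[-1,0,0,0,0,0,0],[-1,0,0,0,0,0,0]]'
python3 -c "
from plant import *
print(close_job())"
```

```text
clock: 19.08
tool_pos: [0.5028, 0.1292, 0.2217]
orientation: [-180.0, -0.0, -89.1]
force: [1.9, -5.4, 4.7]
opening: 0.0315
gripper_force: 30.0
the job is handed in; nothing more can be done
None
```

The job is handed in: the sanding block lies in the small white tray, and the stop is held at 30 N, drawn out about 145 mm, with its pointer over the marker clip to within about 1 mm by my camera measurements; the box, jar and hammer were left alone, and the clock stood at 19.1 s.

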